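# Lock an empty stack-nest tote onto the filled one

## Robot

A 7-joint arm with a two-finger parallel gripper is mounted at the origin on a cart in front of the work surface, level with it; the furniture and walls round the work are solid. World frame = base frame: x ahead of the robot, y to its left, z up, the work surface at z = 0. Lengths are in m, angles in rad, forces in N, time in s.
With the tool pointing down it reaches from about 0.425 to 0.875 m from the base axis. Payload 4.7 kg.
Tool frame: the origin (TCP) lies on the centre line of the jaws, within the pads' length; the fingertips stand 19 mm ahead of it and the grasp point (between the pads) is the TCP; x points along the fingers, z is the direction in which the jaws open and shut, and the axes are right-handed (so a half turn about x gives the same grasp; the last joint's range is limited). The gripper opens to 87 mm and grips with 3 to 60 N. Pads are 19 mm wide; open, the fingers measure 117 mm over their backs; the gripper's body (75 mm by 190 mm) begins 51 mm behind the grasp point.
Start: joints at [-1.216, 0.321, -0.07, 1.45, 0.023, 1.371, -0.057], TCP at [0.217, 0.613, 0.242] pointing down, gripper open.
Joint ranges: [-2.86, 2.86], [-0.3, 2.09], [-1.38, 1.24], [0.06, 2.45], [-1.56, 4.7], [0.09, 2.05], [-2.69, 2.69]. Speed limits (rad/s): [2.57, 2.57, 3.14, 3.14, 3.14, 3.14, 3.14].

## Interface

Orientations are given as a rotation vector (axis times angle).
In Python, from bench import get_state, get_image, camera_info, close_job gives the robot as it stands.
- The arm moves only by the tool jog_arm, never from a script. Its argument "targets" is a list of rows, each a list of 7 numbers: the turn, a rotation vector about the tool's x, y, z in degrees, then the shift along the tool's x, y, z in cm, then the finger opening in cm, from 0 to 8.7. In form: [[wx, wy, wz, tx, ty, tz, jaw], ...]. A call has 1 to 10 rows; each row shifts and turns the commanded pose from where the row before left it, along the tool's axes as they then stand; what a row does not reach is not made up. A row lasts 1/8 s, in which the tool goes at most 62.5 mm and 10.7 degrees, less where a joint would pass 70% of its speed; a pose out of reach is approached as far as the arm can. A call is refused whole if a number of a shift passes 6.25 or a number of a turn 10.7, either way. A call with a gripper value outside its range is refused whole. The fingers move at their own pace and stop on an object; "squeeze" is the grip in N (left out, the last holds). Time passes only in rows, so rows that do not move let the fingers close. It gives the time, the measured TCP pose, the force and the opening at its end, in the units of the state.
- get_state(): the state, without advancing time (a new reading comes with each control period).
- get_image(name): name is "side" or "top"; returns (picture, depth): 384x512x3 uint8, red, green, blue; 384x512 float32, m along the optical axis (not along the pixel's ray), 0 where there is no reading.
- camera_info(name): a dict with "intrinsics" (3x3 intrinsics, pixels), "world_from_camera" (4x4, takes a point from camera to world coordinates). Camera axes: x right, y up, looking along -z (the intrinsics and any distortion apply to the point x, -y, -z); pixel columns grow to the right and rows downward; lengths in m; the calibration is good to about 2 mm. A picture is of the moment at which its call begins. camera_info takes no time and is no camera call.
- close_job(): hands the job in, once; it reports no verdict.
The state is a dict: "time": time; "joint_positions": joint angles; "qd": joint speeds; "joint_torque": joint torques, N m; "position": TCP position; "tool_rot": TCP orientation; "ft_force": force on the tool from outside, world axes, zero at the start; "torque": the same for the moment, N m; "grip_width": opening from 0.0 (shut) to 1.0 (fully open).
Only numpy, scipy, OpenCV 4.12 (cv2) and the standard library are available. Lean on these libraries where they do the work, as an engineer would, in place of code of your own. Each camera call takes 0.05 s, during which the arm holds its last target.

## Task

Stack the empty grey tote on the one that holds the sample pots. As it stands it would nest inside and press on the pots, so give it half a turn, slide its leading foot all the way under the fixed lips and press its blue end gently down until the orange sprung catch has clicked over it, so that it sits level and locked. The filled tote stays about where it is, its pots upright, and the other things on the bench stay put.

Things in the scene. Friction and masses are not known exactly. Their poses are not given: they have to be found in the camera images.
- tote_full: filled stack-nest tote, loose, 1.1 kg loaded: grey, 198 x 144 mm over the rim, 75 mm high, tapering to a 160 x 110 mm underside. Origin: centre of underside, z up. +x end: blue rim middle; -x end (faces the robot): orange catch. A like tote turned half round (its +x along this -x) rests on seats at z = 62 mm; locked, its origin is at x -2 to 1, y 0 +/- 2, z 62 mm here. Unturned it drops onto the pots
- full_lips (a point): midway between the two fixed lips at the filled tote's +x end, at (77, 0, 68) mm in its frame. A seat (top z = 62) lies in each corner there: x 62 to 81, |y| 35 to 57 mm. Each ends at a stop at x = 81; a lip overhangs it at x 77 to 81, |y| 37 to 47, z 68 to 75 (rim), so a foot must slide in under it by moving along +x. Sloping side guides: |y| = 57 at the seat, 61 at the rim
- full_catch (a point): over the tip of the catch's nose at rim height, (-77, 0, 75) mm in the filled tote's frame. The third seat (top z = 62 mm) lies under it: x -82 to -62, |y| up to 20. The nose is 20 mm wide, its flat underside 6.5 mm above the seat; its top is a wedge falling inward from z = 75 at x = -81 to z = 69.5 at the tip
- catch (a joint): orange sprung slide catch, m: 0 = home, nose out over the seat; grows to at most 0.007 as it is pushed outward (along the filled tote's -x). Slippery plastic; spring 5 N at home, 8 N at 4 mm. A foot pressed down on its wedge (some 7 to 10 N at that end; its own weight is not enough) pushes it 3 to 5 mm out, and it springs back over the foot
- tote_empty: empty tote of the same mould (198 x 144 x 75 mm, 0.22 to 0.36 kg), loose on the worktop; its own catch does not move. Origin: centre of underside, z up. Blue rim middle at its +x end. Inside floor at z = 5 mm, clear for |x| < 50, |y| < 50; at its -x end a post (|y| up to 20) has its inner face at x = -52 mm at the floor, -55 at z = 25, -61 at z = 60
- empty_grip (a point): top middle of the empty tote's blue rim band, (93, 0, 75) mm in its frame: pinch or press here. The band is 60 mm wide, upright, 8 mm thick (x 89 to 97) and 18 mm deep (z 57 to 75); below it the wall inside slopes inward. Free inside for 70 mm, so one finger goes in, one outside
- empty_foot (a point): middle of the empty tote's -x end at the underside, (-80, 0, 0) mm in its frame: the foot edge that goes under the lips (|y| 28 to 50 mm; the foot at the +x end is at x = 80, |y| up to 27). Long sides at |y| = 55. The foot is the 5 mm floor slab; above it each end wall steps back 5 mm as a groove (z 5 to 16 mm) for lips and catch
- pot_1: sample pot with white lid standing in the filled tote, 43 mm across, 48 mm high; origin: centre of its underside
- pot_2: second sample pot in the filled tote, as pot_1
- pot_3: third sample pot in the filled tote, as pot_1
- vial: small vial with black cap in the filled tote, 17 mm across, 46 mm high; origin: centre of its underside
- timer: bystander: white bench timer, 64 x 64 x 20 mm; origin: centre of its underside
- bottle: bystander: small bottle with blue cap, 44 mm across, 92 mm high; origin: centre of its underside
- petri: bystander: glass petri dish, 62 mm across, 15 mm high; origin: centre of its underside
- pen: bystander: marker pen, 135 mm long, lying on the worktop; origin: centre of its underside
Mind the look-alikes: they are no part of the job. What is shaped like the pot_1 but green or purple is not meant. What is shaped like the pot_2 but brown is not meant.

How it is judged:
At the end, for the whole second after the job is handed in: The empty tote sits half-turned on the filled one: centred within 3.5 mm along, 4.5 mm across, 0.06 rad; underside 60-64 mm up, blue rim under 139.5 mm, level to 0.03 rad; catch under 2 mm; filled tote level, moved under 60 mm; pots and vial within 0.3 rad of upright; at rest (x of empty_grip in the frame of tote_full below -0.085 m and x of tote_empty in the frame of tote_full between -0.0035 and 0.0035 m and y of tote_empty in the frame of tote_full between -0.0045 and 0.0045 m and z of tote_empty in the frame of tote_full between 0.06 and 0.064 m and z of empty_grip in the frame of tote_full below 0.1395 m and angle between the x axis of tote_empty and the x axis of tote_full, either way round below 0.06 rad and angle between the z axis of tote_empty and the z axis of tote_full, either way round below 0.03 rad and value of joint catch below 0.002 m and angle between tote_full's own z axis and vertical below 0.03 rad and distance of tote_full from where it was at the start of the episode below 0.06 m and angle between each of pot_1, pot_2, pot_3, vial's own z axis and vertical below 0.3 rad and linear speed of each of tote_empty, tote_full below 0.01 m/s); the robot touches nothing.
It fails at once if the empty tote is pressed on the pots or the vial (over 6 N) (contact force between tote_empty and pot_1 above 6 N or contact force between tote_empty and pot_2 above 6 N or contact force between tote_empty and pot_3 above 6 N or contact force between tote_empty and vial above 6 N).
It fails at once if the totes are slammed or forced together (over 70 N) (contact force between tote_empty and tote_full above 70 N).
It fails at once if the filled tote is lifted or tipped (height (world z) of tote_full above 0.02 m or angle between tote_full's own z axis and vertical above 0.2 rad).
It fails at once if a bystander is moved more than 30 mm (distance of any of timer, bottle, petri, pen from where it was at the start of the episode above 0.03 m).
It also fails if it takes over 61 s, if anything falls off the work surface, if the arm or the gripper's body presses on something with over 40 N, if the wrist force passes 120 N, or if a joint passes its speed limit or range.

## Working session

There is one attempt and no reset: what is moved stays moved. The work goes in short steps, Python scripts to look and compute and a tool call to move; the robot and the scene stay as the last step left them, time stands still between calls to the robot, and variables do not carry over. Pictures are saved under pics/ and viewed, and the job is handed in when it is done.

Besides the shell and the picture viewer there is one more tool, called after "Request:" in YAML: its name, and indented under it one key for each argument. jog_arm: Moves the arm, as the interface text tells. Its arguments: {"type":"object","properties":{"targets":{"type":"array"},"squeeze":{"type":"number"}},"required":["targets"]}

```bash
ls; mkdir -p pics; python3 - <<'E'
from bench import *
import cv2, numpy as np
s=get_state(); print(s)
for n in("top","side"):
    im,d=get_image(n); cv2.imwrite(f"pics/{n}0.png",im[...,::-1]); np.savez(f"{n}0.npz",im=im,d=d)
    print(n,camera_info(n))
E
```

```text
pics
{'time': 0.0, 'joint_positions': array([-1.21589639,  0.32182363, -0.07008635,  1.45169023,  0.02262707,
        1.37080829, -0.05689281]), 'qd': array([ 0.00045164, -0.00061637, -0.00055088, -0.0018976 , -0.00025897,
        0.00224921, -0.000123  ]), 'joint_torque': array([-2.47029431e-05, -4.91283882e+01, -4.04010639e-01, -3.12530029e+01,
       -6.39976957e-02,  4.35311103e-02,  1.65071133e-04]), 'position': array([0.21713365, 0.61209947, 0.24045345]), 'tool_rot': array([-0.95584431,  1.35290448,  0.95382329]), 'ft_force': array([ 0.25760593, -0.8574718 ,  0.88991254]), 'torque': array([-0.03649042, -0.04425298,  0.01395123]), 'grip_width': 0.9998666396614712}
top {'intrinsics': array([[475.75143718,   0.        , 255.05506073],
       [  0.        , 475.75143718, 195.84018277],
       [  0.        ,   0.        ,   1.        ]]), 'world_from_camera': array([[-0.0276099 ,  0.99316081, -0.11344292,  0.39981991],
       [-0.99957282, -0.02851848, -0.0063938 , -0.16277942],
       [-0.00958529,  0.11321793,  0.99352394,  1.53857061],
       [ 0.        ,  0.        ,  0.        ,  1.        ]])}
side {'intrinsics': array([[366.08768946,   0.        , 257.70753562],
       [  0.        , 366.08768946, 193.11060391],
       [  0.        ,   0.        ,   1.        ]]), 'world_from_camera': array([[-0.89979592,  0.29023737, -0.32577533,  0.24393588],
       [-0.43615179, -0.61850217,  0.6536258 ,  0.55694491],
       [-0.01178611,  0.73021732,  0.68311328,  0.79736168],
       [ 0.        ,  0.        ,  0.        ,  1.        ]])}
```

View pics/top0.png

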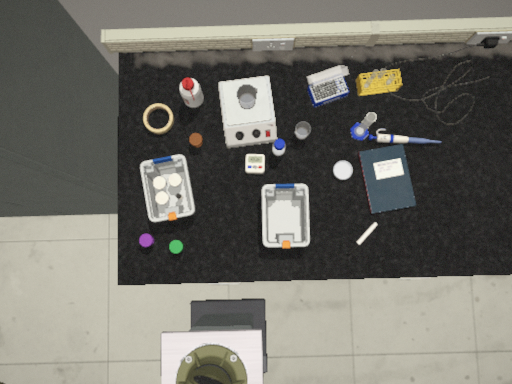

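View pics/side0.png

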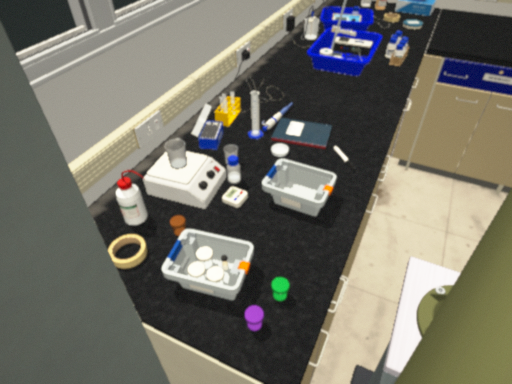

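```bash
cat > h.py <<'E'
from bench import *
import cv2, numpy as np
from scipy.spatial.transform import Rotation as R
def cloud(n,d):
    c=camera_info(n);K=c["intrinsics"];T=c["world_from_camera"]
    v,u=np.mgrid[:d.shape[0],:d.shape[1]]
    p=np.stack([(u-K[0,2])/K[0,0]*d,-(v-K[1,2])/K[1,1]*d,-d],-1)
    return p@T[:3,:3].T+T[:3,3]
def ray(n,u,v,z):
    c=camera_info(n);K=c["intrinsics"];T=c["world_from_camera"]
    r=T[:3,:3]@np.array([(u-K[0,2])/K[0,0],-(v-K[1,2])/K[1,1],-1]);o=T[:3,3]
    return o+r*(z-o[2])/r[2]
def proj(n,p):
    c=camera_info(n);K=c["intrinsics"];T=c["world_from_camera"]
    q=T[:3,:3].T@(np.asarray(p)-T[:3,3]); return K[0,0]*q[0]/-q[2]+K[0,2],K[1,1]*-q[1]/-q[2]+K[1,2]
E
python3 - <<'E'
from h import *
print(R.from_rotvec(get_state()['tool_rot']).as_matrix().round(3))
for n in("top","side"):
    f=np.load(n+"0.npz");im,d=f["im"],f["d"];P=cloud(n,d)
    hsv=cv2.cvtColor(im,cv2.COLOR_RGB2HSV)
    H,S,V=[hsv[...,i].astype(int) for i in range(3)]
    wk=(P[...,0]>.3)&(P[...,0]<1)&(P[...,1]<.45)&(P[...,1]>-.7)&(d>0)
    print(n,"table z",np.median(P[...,2][wk&(V<50)&(P[...,2]<.02)]))
    for nm,m in(("blue",(H>100)&(H<125)&(S>140)&(V>60)),("orange",(H>5)&(H<20)&(S>180)&(V>180))):
        k,l,st,c=cv2.connectedComponentsWithStats((m&wk).astype(np.uint8))
        for i in range(1,k):
            if st[i,4]>12: 
                q=l==i; print(nm,st[i],P[q].mean(0).round(4),"zmax",P[q][:,2].max().round(4))
    rim=(wk&(P[...,2]>.068)&(P[...,2]<.085)).astype(np.uint8)
    rim=cv2.morphologyEx(rim,cv2.MORPH_CLOSE,np.ones((3,3)))
    k,l,st,c=cv2.connectedComponentsWithStats(rim)
    for i in range(1,k):
        if st[i,4]>150: 
            q=P[l==i]; r=cv2.minAreaRect((q[:,:2]*1000).astype(np.float32)); print("rim",st[i],r)
E
```

```text
[[-0.    -0.943  0.334]
 [-0.002  0.334  0.943]
 [-1.    -0.    -0.002]]
top table z -0.00041100730402254815
blue [307  86  17  21  57] [ 0.8908 -0.3537  0.0183] zmax 0.0363
blue [340  93   8   4  15] [ 0.898  -0.4519  0.0241] zmax 0.0423
blue [350 123  26  18 133] [ 0.7723 -0.5038  0.0062] zmax 0.0281
blue [390 134   3   9  19] [ 0.7487 -0.6003  0.0215] zmax 0.0312
blue [274 138  11  12  89] [ 0.7266 -0.2329  0.0892] zmax 0.0995
blue [153 156  19   8  82] [0.6918 0.1361 0.0682] zmax 0.081
blue [276 184  18   4  71] [ 0.5975 -0.2455  0.0689] zmax 0.0808
rim [ 74  66  23 125 307] ((795.8330078125, 348.2204284667969), (58.222652435302734, 403.8330993652344), 81.82060241699219)
rim [219  75  57  65 992] ((675.5890502929688, -155.9158477783203), (549.7672729492188, 164.6812286376953), 6.23436164855957)
rim [141 154  54  68 696] ((514.4291381835938, 53.13594055175781), (444.2633972167969, 204.08062744140625), 37.367801666259766)
rim [262 183  48  65 675] ((501.18035888671875, -242.258544921875), (151.44554138183594, 208.3932342529297), 87.90618896484375)
side table z -0.001321196348893660
[... 268 characters left out ...]
168 240  14  20 142] [0.6945 0.1311 0.0604] zmax 0.0772
orange [325 186   8   7  32] [ 0.4103 -0.2438  0.0724] zmax 0.0758
orange [239 262  11  10  44] [0.5068 0.1063 0.0719] zmax 0.076
rim [143 157  71  36 698] ((609.1038818359375, 226.7369384765625), (217.14105224609375, 960.4107055664062), 35.138214111328125)
rim [262 159  74  46 675] ((433.912109375, 123.19363403320312), (210.45126342773438, 923.3824462890625), 10.813493728637695)
rim [ 162  229   91   62 1107] ((492.25457763671875, 322.7801513671875), (217.41635131835938, 647.0789184570312), 28.108142852783203)
rim [117 340  33  44 204] ((440.7003173828125, 489.1150207519531), (79.81436920166016, 408.53179931640625), 59.925025939941406)
```

```bash
python3 - <<'E'
import cv2,numpy as np
im=np.load("top0.npz")["im"][...,::-1]
cv2.imwrite("pics/c0.png",cv2.resize(im[140:260,130:320],None,fx=4,fy=4,interpolation=cv2.INTER_CUBIC))
E
```

```text
(no output)
```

View pics/c0.png

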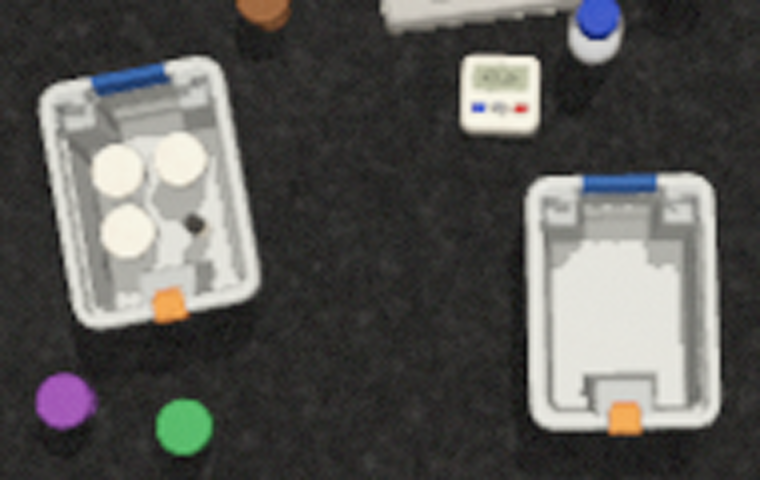

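```bash
cat >> h.py <<'E'
def totes(n,im,d,box,zlo=.066,zhi=.086):
    P=cloud(n,d); hsv=cv2.cvtColor(im,cv2.COLOR_RGB2HSV);H,S,V=[hsv[...,i].astype(int) for i in range(3)]
    m=(d>0)&(P[...,0]>box[0])&(P[...,0]<box[1])&(P[...,1]>box[2])&(P[...,1]<box[3])&(P[...,2]>zlo)&(P[...,2]<zhi)
    k,l,st,c=cv2.connectedComponentsWithStats(m.astype(np.uint8),connectivity=8)
    i=1+np.argmax(st[1:,4]); q=P[l==i]
    r=cv2.minAreaRect((q[:,:2]*1000).astype(np.float32))
    b=m&(H>100)&(H<128)&(S>120); bl=P[b].mean(0)
    return r,bl,np.median(q[:,2]),len(q)
E
python3 - <<'E'
from h import *
for n in("top","side"):
    f=np.load(n+"0.npz")
    for nm,box in(("full",(.45,.75,0,.25)),("empty",(.35,.65,-.35,-.15))):
        print(n,nm,totes(n,f["im"],f["d"],box))
im=np.load("top0.npz")["im"];hsv=cv2.cvtColor(im,cv2.COLOR_RGB2HSV);V=hsv[...,2]
# outline: non dark mask, hull, quad rays
for nm,(x0,x1,y0,y1) in(("full",(136,200,148,226)),("empty",(256,315,178,254))):
    m=np.zeros(V.shape,np.uint8); m[y0:y1,x0:x1]=(V[y0:y1,x0:x1]>120)*255
    k,l,st,c=cv2.connectedComponentsWithStats(m); i=1+np.argmax(st[1:,4])
    cs,_=cv2.findContours((l==i).astype(np.uint8),0,2)
    p=np.array([ray("top",u,v,.074)[:2] for u,v in cs[0][:,0]])*1000
    print(nm,st[i],cv2.minAreaRect(p.astype(np.float32)))
E
```

```text
top full (((601.12939453125, 118.81697082519531), (198.3116455078125, 145.60952758789062), 9.664778709411621), array([0.69330063, 0.13655219, 0.07383741]), np.float64(0.07407403331165874), 703)
top empty (((505.39154052734375, -246.09329223632812), (143.8326416015625, 197.607421875), 89.76068115234375), array([ 0.59864608, -0.24446865,  0.07342018]), np.float64(0.07451075960007025), 677)
side full (((598.079833984375, 121.57874298095703), (199.26611328125, 147.53659057617188), 9.503373146057129), array([0.68973379, 0.13583092, 0.07224538]), np.float64(0.073150542030954), 1170)
side empty (((501.9423828125, -243.38180541992188), (198.4796142578125, 150.63059997558594), 0.3419622480869293), array([ 0.59598283, -0.24558229,  0.07269333]), np.float64(0.07282075992323367), 705)
full [ 140  154   55   68 2854] ((599.1590576171875, 119.96834564208984), (201.75039672851562, 147.73178100585938), 9.570387840270996)
empty [ 261  183   49   66 2942] ((503.7386169433594, -244.79733276367188), (146.955078125, 200.19764709472656), 89.60155487060547)
```

The totes are the grey ones at (167,188), filled with pots, and (285,216), empty; green, purple and brown pots stand on the bench and don't matter. The filled tote is at (0.600, 0.120) with yaw 9.6°, the empty one at (0.503, -0.245) with yaw about 0°. First I travel over to the empty one.

Request:
jog_arm:
  targets:
    - [0, 0, 0, 0, -4.0, -4.3, 8.7]
    - [0, 0, 0, 0, -4.0, -4.3, 8.7]
    - [0, 0, 0, 0, -4.0, -4.3, 8.7]
    - [0, 0, 0, 0, -4.0, -4.3, 8.7]
    - [0, 0, 0, 0, -4.0, -4.3, 8.7]
    - [0, 0, 0, 0, -4.0, -4.3, 8.7]
    - [0, 0, 0, 0, -4.0, -4.3, 8.7]
    - [0, 0, 0, 0, -4.0, -4.3, 8.7]
  squeeze: 40

```text
time: 1.1
position: [0.4042, 0.1795, 0.2414]
tool_rot: [-0.954, 1.351, 0.955]
ft_force: [0.6, 0.2, 0.1]
grip_width: 0.998
```

```bash
cat >> h.py <<'E'
def st():
    s=get_state(); M=R.from_rotvec(s['tool_rot']).as_matrix(); p=s['position']
    z=M[:,2]; yaw=np.degrees(np.arctan2(z[1],z[0])); az=np.degrees(np.arctan2(p[1],p[0]))
    print("t",round(s['time'],2),"p",p.round(4),"x",M[:,0].round(3),"zyaw",yaw.round(2),"rel",round(yaw-az,1),"q",np.degrees(s['joint_positions']).round(1),"F",s['ft_force'].round(2),"T",s['torque'].round(2),"g",round(s['grip_width']*87,1))
    return s,M,p
def to(target):
    s,M,p=st(); print("tool shift cm",(M.T@(np.asarray(target)-p)*100).round(2))
E
python3 -c "
from h import *
st()"
```

```text
t 1.1 p [0.4042 0.1795 0.2414] x [ 0.  0. -1.] zyaw 70.48 rel 46.5 q [-45.   -8.   16.1 111.3   2.3  76.3  40.9] F [0.63 0.18 0.08] T [-0.   -0.07  0.03] g 86.8
```

Request:
jog_arm:
  targets:
    - [0, 0, 0, 0, -4.0, -4.3, 8.7]
    - [0, 0, 0, 0, -4.0, -4.3, 8.7]
    - [0, 0, 0, 0, -4.0, -4.3, 8.7]
    - [0, 0, 0, 0, -4.0, -4.3, 8.7]
    - [0, 0, 0, 0, -4.0, -4.3, 8.7]
    - [0, 0, 0, 0, -4.0, -4.3, 8.7]
    - [0, 0, 0, 0, -4.0, -4.3, 8.7]
    - [10.5, 0, 0, 0, -4.0, -4.3, 8.7]
    - [10.5, 0, 0, 0, 0, 0, 8.7]
    - [10.5, 0, 0, 0, 0, 0, 8.7]

```text
time: 2.35
position: [0.5901, -0.2509, 0.2404]
tool_rot: [-0.526, 1.508, 0.526]
ft_force: [-0.6, 0.0, 0.3]
grip_width: 1.004
```

```bash
python3 -c "
from h import *
to((.5965,-.245,.2))"
```

```text
t 2.35 p [ 0.5901 -0.2509  0.2404] x [-0.002 -0.001 -1.   ] zyaw 38.51 rel 61.5 q [-17.   22.6  49.7  86.  -17.2  79.5  72.1] F [-0.63  0.03  0.32] T [-0.02  0.04  0.02] g 87.4
tool shift cm [4.04 0.06 0.88]
```

Request:
jog_arm:
  targets:
    - [10.5, 0, 0, 0, 0, 0, 8.7]
    - [10.5, 0, 0, 0, 0, 0, 8.7]
    - [10.5, 0, 0, 0, 0, 0, 8.7]
    - [10.5, 0, 0, 0, 0, 0, 8.7]
    - [10.5, 0, 0, 0, 0, 0, 8.7]
    - [10.5, 0, 0, 0, 0, 0, 8.7]
    - [10.5, 0, 0, 0, 0, 0, 8.7]
    - [10.5, 0, 0, 0, 0, 0, 8.7]
    - [10.5, 0, 0, 0, 0, 0, 8.7]
    - [10.5, 0, 0, 0, 0, 0, 8.7]

```text
time: 3.6
position: [0.5904, -0.2493, 0.241]
tool_rot: [0.9, 1.378, -0.9]
ft_force: [0.1, 0.1, -0.2]
grip_width: 0.999
```

Request:
jog_arm:
  targets:
    - [10.5, 0, 0, 0, 0, 0, 8.7]
    - [10.5, 0, 0, 0, 0, 0, 8.7]
    - [10.5, 0, 0, 0, 0, 0, 8.7]
    - [10.5, 0, 0, 0, 0, 0, 8.7]
    - [10.5, 0, 0, 0, 0, 0, 8.7]
    - [10.5, 0, 0, 0, 0, 0, 8.7]
    - [10.5, 0, 0, 0, 0, 0, 8.7]
    - [10.5, 0, 0, 0, 0, 0, 8.7]
    - [10.5, 0, 0, 0, 0, 0, 8.7]
    - [10.5, 0, 0, 0, 0, 0, 8.7]

```text
time: 4.85
position: [0.5904, -0.2494, 0.241]
tool_rot: [2.142, 0.163, -2.144]
ft_force: [0.3, -0.4, -0.5]
grip_width: 0.999
```

```bash
python3 -c "
from h import *
to((.5965,-.245,.2))"
```

```text
t 4.85 p [ 0.5904 -0.2494  0.241 ] x [-0.001  0.    -1.   ] zyaw -171.36 rel -148.5 q [ -28.5   31.5   70.3   86.4  -29.7   83.  -128.7] F [ 0.32 -0.4  -0.51] T [ 0.07  0.08 -0.01] g 86.9
tool shift cm [ 4.1  -0.34 -0.67]
```

Request:
jog_arm:
  targets:
    - [8.6, 0, 0, 0, 0, 0, 8.7]
    - [0, 0, 0, 4.5, -0.4, -0.6, 8.7]
    - [0, 0, 0, 4.5, 0, 0, 8.7]
    - [0, 0, 0, 1, 0, 0, 8.7]
    - [0, 0, 0, 0, 0, 0, 8.7]

```text
time: 5.48
position: [0.5964, -0.2459, 0.1418]
tool_rot: [2.218, 0.007, -2.219]
ft_force: [0.2, -1.0, 0.5]
grip_width: 0.998
```

```bash
python3 -c "
from h import *
to((.5965,-.245,.078))
for n in ('top','side'):
    im,d=get_image(n); cv2.imwrite(f'pics/{n}1.png',cv2.resize(im[120:270,200:400] if n=='top' else im[100:280,180:400],None,fx=3,fy=3)[...,::-1])
"
```

```text
t 5.47 p [ 0.5964 -0.2459  0.1418] x [-0. -0. -1.] zyaw -179.64 rel -157.2 q [ -26.8   36.1   66.1   92.6  -34.1   74.  -134.6] F [ 0.19 -0.98  0.48] T [0.07 0.13 0.03] g 86.8
tool shift cm [ 6.38 -0.09 -0.01]
```

View pics/side1.png

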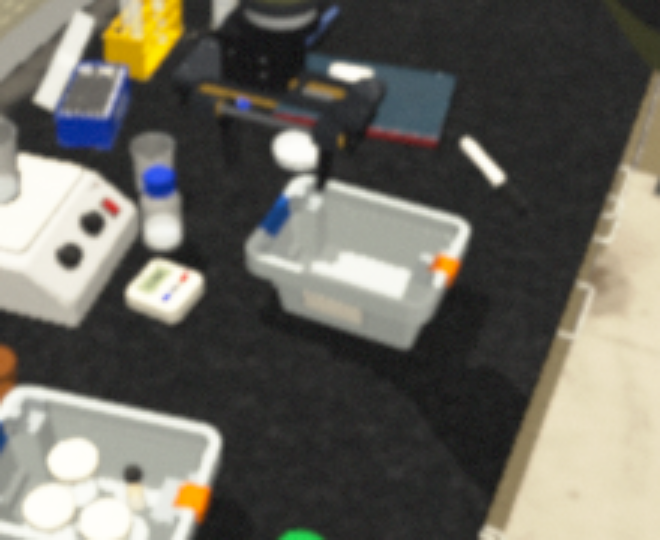

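The side picture shows the gripper straddling the empty tote's blue band (crop 275,213), well clear of bottle and timer. Down and close.

Request:
jog_arm:
  targets:
    - [0, 0, 0, 3.2, 0, 0, 8.7]
    - [0, 0, 0, 3.2, -0.1, 0, 8.7]
    - [0, 0, 0, 0, 0, 0, 0]
    - [0, 0, 0, 0, 0, 0, 0]
    - [0, 0, 0, 0, 0, 0, 0]
    - [0, 0, 0, 0, 0, 0, 0]
    - [0, 0, 0, 0, 0, 0, 0]
  squeeze: 60

```text
time: 6.45
position: [0.5968, -0.2447, 0.0781]
tool_rot: [2.219, 0.007, -2.217]
ft_force: [-0.3, -0.1, -0.8]
grip_width: 0.521
```

```bash
python3 -c "
from h import *
to((.5965,-.245,.078))
"
```

```text
t 6.45 p [ 0.5968 -0.2447  0.0781] x [ 0.001 -0.    -1.   ] zyaw -179.62 rel -157.3 q [ -25.1   39.4   62.8   95.9  -37.5   68.4 -132.6] F [-0.25 -0.14 -0.82] T [ 0.05  0.14 -0.04] g 45.3
tool shift cm [0.01 0.03 0.03]
```

Request:
jog_arm:
  targets:
    - [0, 0, 0, 0, 0, 0, 0]
    - [0, 0, 0, 0, 0, 0, 0]
    - [0, 0, 0, 0, 0, 0, 0]
    - [0, 0, 0, 0, 0, 0, 0]
    - [0, 0, 0, 0, 0, 0, 0]

```text
time: 7.08
position: [0.5967, -0.2444, 0.0775]
tool_rot: [2.218, 0.008, -2.218]
ft_force: [0.3, 0.3, -1.0]
grip_width: 0.081
```

```bash
python3 -c "
from h import *
to((.5965,-.245,.078))
"
```

```text
t 7.08 p [ 0.5967 -0.2444  0.0775] x [ 0.  0. -1.] zyaw -179.61 rel -157.3 q [ -25.1   39.5   62.7   95.9  -37.5   68.4 -132.6] F [ 0.34  0.32 -1.  ] T [ 0.16  0.04 -0.03] g 7.1
tool shift cm [-0.05  0.06  0.02]
```

Request:
jog_arm:
  targets:
    - [0, 0, 0, 0, 0, 0, 0]
    - [0, 0, 0, 0, 0, 0, 0]
    - [0, 0, 0, -1, 0, 0, 0]
    - [0, 0, 0, -2, 0, 0, 0]
    - [0, 0, 0, -2, 0, 0, 0]
    - [0, 0, 0, 0, 0, 0, 0]

```text
time: 7.82
position: [0.5978, -0.2457, 0.1304]
tool_rot: [2.222, 0.006, -2.213]
ft_force: [0.3, -0.4, -2.8]
grip_width: 0.086
```

```bash
python3 -c "
from h import *
st()
for n in ('top','side'):
    im,d=get_image(n); np.savez(n+'2.npz',im=im,d=d); cv2.imwrite(f'pics/{n}2.png',cv2.resize(im[120:270,200:400] if n=='top' else im[100:280,180:400],None,fx=3,fy=3)[...,::-1])
"
```

```text
t 7.83 p [ 0.5978 -0.2457  0.1304] x [ 0.004 -0.001 -1.   ] zyaw -179.63 rel -157.3 q [ -26.5   36.5   65.3   93.4  -34.5   72.6 -134.4] F [ 0.29 -0.38 -2.81] T [ 0.06 -0.08 -0.02] g 7.5
```

View pics/side2.png

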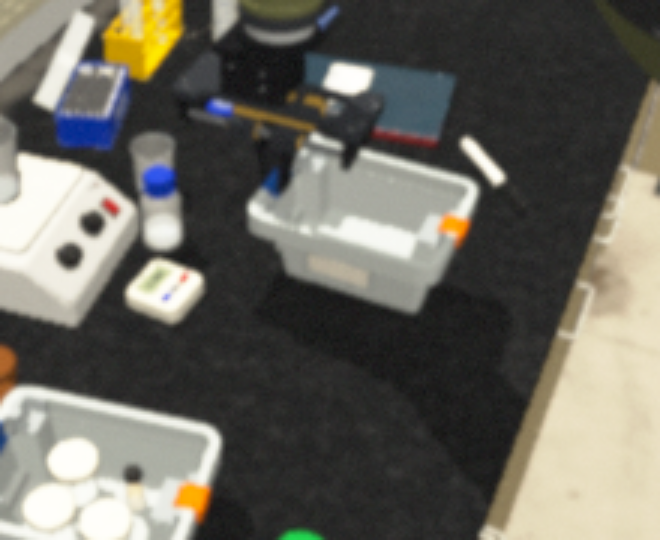

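The tote is lifted by its blue end (crop 275,180), hanging near level. I'll measure the pitch from depth.

```bash
cat >> h.py <<'E'
def rimplane(n,im,d,box,zmin,half=None):
    """rim plane by robust fit: upper envelope of long-side rim points"""
    P=cloud(n,d); hsv=cv2.cvtColor(im,cv2.COLOR_RGB2HSV);V=hsv[...,2];S=hsv[...,1]
    m=(d>0)&(P[...,0]>box[0])&(P[...,0]<box[1])&(P[...,1]>box[2])&(P[...,1]<box[3])&(P[...,2]>zmin)&(V>150)&(S<40)
    return P[m]
E
python3 - <<'E'
from h import *
for n in("top","side"):
    f=np.load(n+"2.npz");im,d=f["im"],f["d"]
    q=rimplane(n,im,d,(.38,.62,-.34,-.15),.09)
    # per x bin, max z
    for x in np.arange(.40,.62,.02):
        b=q[(abs(q[:,0]-x)<.01)]
        if len(b)>3: print(n,round(x,2),len(b),np.percentile(b[:,2],[50,90,97]).round(4),b[:,1].min().round(3),b[:,1].max().round(3))
    hsv=cv2.cvtColor(im,cv2.COLOR_RGB2HSV);H,S,V=[hsv[...,i].astype(int) for i in range(3)]
    P=cloud(n,d);o=(H>5)&(H<20)&(S>150)&(V>150)&(P[...,1]<0)&(P[...,0]<.5); print("orange",P[o].mean(0),o.sum())
E
```

```text
top 0.4 6 [0.1251 0.1264 0.1269] -0.267 -0.226
top 0.42 189 [0.1225 0.1276 0.1302] -0.318 -0.177
top 0.44 139 [0.1131 0.1262 0.1304] -0.319 -0.177
top 0.46 57 [0.1229 0.1299 0.1303] -0.32 -0.177
top 0.48 53 [0.1247 0.1287 0.1309] -0.318 -0.178
top 0.5 40 [0.1245 0.129  0.1309] -0.318 -0.178
top 0.52 32 [0.1252 0.13   0.1307] -0.319 -0.307
top 0.54 36 [0.1262 0.2254 0.4678] -0.32 -0.245
top 0.56 45 [0.1211 0.1309 0.2033] -0.318 -0.283
top 0.58 65 [0.1257 0.1332 0.2067] -0.319 -0.173
top 0.6 18 [0.1277 0.1307 0.1323] -0.316 -0.295
orange [ 0.41302348 -0.2483273   0.1065936 ] 55
side 0.4 51 [0.1224 0.1239 0.1244] -0.305 -0.179
side 0.42 176 [0.1137 0.1233 0.1241] -0.319 -0.171
side 0.44 194 [0.1099 0.1222 0.1238] -0.32 -0.171
side 0.46 126 [0.1119 0.1233 0.1243] -0.316 -0.17
side 0.48 132 [0.1123 0.1235 0.1246] -0.319 -0.171
side 0.5 137 [0.1122 0.1239 0.1255] -0.318 -0.171
side 0.52 132 [0.1124 0.1245 0.1978] -0.317 -0.17
side 0.54 83 [0.1114 0.1247 0.2081] -0.312 -0.171
side 0.56 139 [0.1109 0.1248 0.1274] -0.318 -0.168
side 0.58 139 [0.1132 0.1253 0.1263] -0.319 -0.172
side 0.6 22 [0.1249 0.1263 0.1273] -0.211 -0.177
orange [ 0.41034276 -0.2583196   0.11022738] 40
```

Request:
jog_arm:
  targets:
    - [0, 0, 0, -4, 0, 0, 0]
    - [0, 0, 0, -4, 0, 0, 0]
    - [0, 0, 0, -4, 0, 0, 0]
    - [0, 0, 0, -4, 0, 0, 0]
    - [-5, 0, 0, 0, 0, 0, 0]
    - [-9, 0, 0, 0, 0, 0, 0]
    - [-9, 0, 0, 0, 0, 0, 0]
    - [-9, 0, 0, 0, 0, 0, 0]
    - [-9, 0, 0, 0, 0, 0, 0]
    - [-9, 0, 0, 0, 0, 0, 0]

```text
time: 9.18
position: [0.596, -0.2443, 0.2864]
tool_rot: [1.694, 0.804, -1.696]
ft_force: [0.1, -0.6, -2.6]
grip_width: 0.085
```

Request:
jog_arm:
  targets:
    - [-9, 0, 0, 0, 0, 0, 0]
    - [-9, 0, 0, 0, 0, 0, 0]
    - [-9, 0, 0, 0, 0, 0, 0]
    - [-9, 0, 0, 0, 0, 0, 0]

```text
time: 9.68
position: [0.5958, -0.2443, 0.2863]
tool_rot: [1.252, 1.184, -1.253]
ft_force: [-0.2, -0.4, -3.4]
grip_width: 0.085
```

```bash
python3 -c "
from h import *
to((.480,.1,.29))
"
```

```text
t 9.68 p [ 0.5958 -0.2443  0.2863] x [-0.002  0.001 -1.   ] zyaw -93.34 rel -71.0 q [-17.2  21.7  49.8  81.6 -16.5  84.4 -61.1] F [-0.24 -0.39 -3.38] T [ 0.23  0.13 -0.04] g 7.4
tool shift cm [ -0.3  -13.57 -33.69]
```

Request:
jog_arm:
  targets:
    - [0, 0, 0, 0, -0.8, -2.1, 0]
    - [0, 0, 0, 0, -1.7, -4.2, 0]
    - [0, 0, 0, 0, -1.7, -4.2, 0]
    - [0, 0, 0, 0, -1.7, -4.2, 0]
    - [0, 0, 0, 0, -1.7, -4.2, 0]
    - [0, 0, 0, 0, -1.7, -4.2, 0]
    - [0, 0, 0, 0, -1.7, -4.2, 0]
    - [0, 0, 0, 0, -1.7, -4.2, 0]
    - [0, 0, 0, 0, -0.9, -2.2, 0]
    - [0, 0, 0, 0, 0, 0, 0]

```text
time: 10.92
position: [0.4808, 0.1022, 0.2867]
tool_rot: [1.252, 1.182, -1.254]
ft_force: [-0.9, -0.3, -3.4]
grip_width: 0.087
```

Request:
jog_arm:
  targets:
    - [-5, 0, 0, 0, 0, 0, 0]
    - [-10, 0, 0, 0, 0, 0, 0]
    - [-10, 0, 0, 0, 0, 0, 0]
    - [-10, 0, 0, 0, 0, 0, 0]
    - [-10, 0, 0, 0, 0, 0, 0]
    - [-10, 0, 0, 0, 0, 0, 0]
    - [-10, 0, 0, 0, 0, 0, 0]
    - [-10, 0, 0, 0, 0, 0, 0]
    - [-10, 0, 0, 0, 0, 0, 0]
    - [-10, 0, 0, 0, 0, 0, 0]

```text
time: 12.18
position: [0.482, 0.0981, 0.2869]
tool_rot: [-0.022, 1.572, 0.02]
ft_force: [-0.3, 0.2, -2.8]
grip_width: 0.09
```

```bash
python3 -c "
from h import *
to((.480,.1,.29))
"
```

```text
t 12.18 p [0.482  0.0981 0.2869] x [-0.002 -0.002 -1.   ] zyaw 1.55 rel -10.0 q [-56.1  -4.2  39.9 102.1   2.8  81.3 -15.2] F [-0.32  0.22 -2.76] T [-0.1   0.29  0.01] g 7.8
tool shift cm [-0.31  0.2  -0.19]
```

Request:
jog_arm:
  targets:
    - [-8, 0, 0, 0, 0, 0, 0]
    - [0, 6, 0, 0, 0, 0, 0]
    - [0, 0, 0, 0, 0, 0, 0]

```text
time: 12.55
position: [0.4828, 0.0987, 0.2863]
tool_rot: [-0.137, 1.673, 0.118]
ft_force: [0.3, -0.7, -3.3]
grip_width: 0.087
```

```bash
python3 -c "
from h import *
to((.508,.1044,.23))
"
```

```text
t 12.55 p [0.4828 0.0987 0.2863] x [-0.105 -0.021 -0.994] zyaw 9.18 rel -2.4 q [-55.6   2.2  42.8  97.7  -1.7  86.8  -3.4] F [ 0.26 -0.67 -3.29] T [-0.14  0.1  -0.04] g 7.6
tool shift cm [5.32 0.18 3.16]
```

Request:
jog_arm:
  targets:
    - [0, 0, 0, 2.6, 0.1, 1.6, 0]
    - [0, 0, 0, 2.6, 0.1, 1.6, 0]
    - [0, 0, 0, 0, 0, 0, 0]
    - [0, 0, 0, 0, 0, 0, 0]

```text
time: 13.05
position: [0.5077, 0.1058, 0.2334]
tool_rot: [-0.136, 1.67, 0.123]
ft_force: [0.1, -0.2, -2.3]
grip_width: 0.083
```

```bash
python3 -c "
from h import *
to((.508,.1044,.23))
for n in ('top','side'):
    im,d=get_image(n); np.savez(n+'3.npz',im=im,d=d); cv2.imwrite(f'pics/{n}3.png',cv2.resize(im[120:260,110:260] if n=='top' else im[150:320,120:300],None,fx=4,fy=4)[...,::-1][:600])
"
```

```text
t 13.05 p [0.5077 0.1058 0.2334] x [-0.102 -0.017 -0.995] zyaw 9.32 rel -2.4 q [-53.9   8.2  43.6  99.1  -5.8  81.    0.3] F [ 0.09 -0.23 -2.33] T [-0.13  0.14  0.05] g 7.2
tool shift cm [ 0.34 -0.14  0.04]
```

View pics/side3.png

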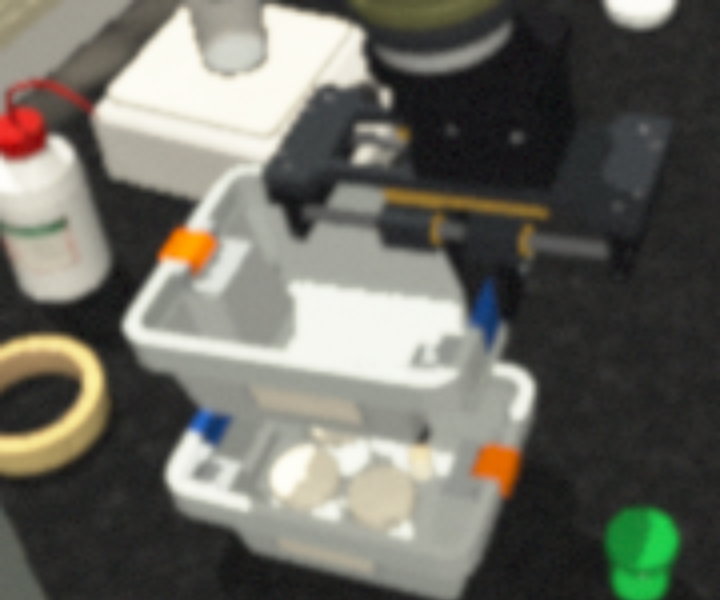

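View pics/top3.png

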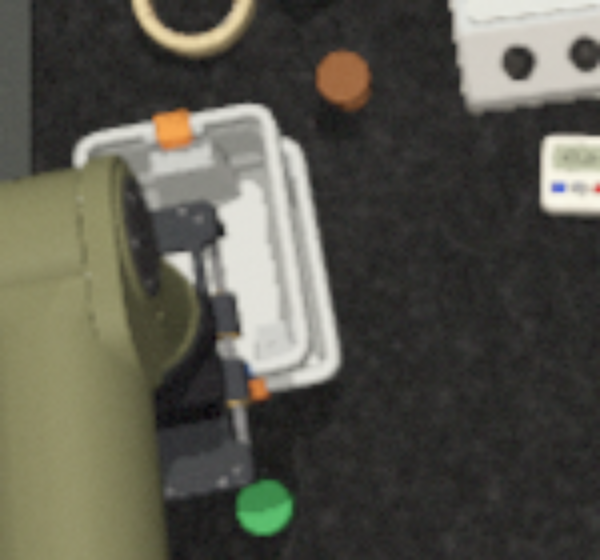

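Side and top views show the empty tote half-turned, nose down over the filled one, with its orange end above the blue rim. I'll measure its pose in the filled tote's frame.

```bash
python3 - <<'E'
from h import *
F=np.array([.600,.120]);a=np.radians(9.6);ux=np.array([np.cos(a),np.sin(a)]);uy=np.array([-ux[1],ux[0]])
for n in("top","side"):
    f=np.load(n+"3.npz");im,d=f["im"],f["d"]
    P=cloud(n,d);hsv=cv2.cvtColor(im,cv2.COLOR_RGB2HSV);H,S,V=[hsv[...,i].astype(int) for i in range(3)]
    xf=(P[...,:2]-F)@ux;yf=(P[...,:2]-F)@uy;z=P[...,2]
    m=(d>0)&(abs(xf)<.16)&(abs(yf)<.1)&(V>110)&(S<40)&(z>.15)&(z<.26)
    for x in np.arange(-.1,.12,.02):
        b=m&(abs(xf-x)<.01)
        if b.sum()>5:
            Y=yf[b];Z=z[b]
            lo=Y.min();hi=Y.max()
            print(n,round(x*1e3),b.sum(),"ymin",round(lo*1e3,1),"z",round(Z[Y<lo+.006].max()*1e3,1),"ymax",round(hi*1e3,1),"z",round(Z[Y>hi-.006].max()*1e3,1))
    print("xmax",np.percentile(xf[m],[99,99.8]))
    o=(d>0)&(H>5)&(H<20)&(S>150)&(V>150)&(abs(xf)<.16)&(abs(yf)<.1)
    for lo,hi in((.05,.085),(.12,.26)):
        q=o&(z>lo)&(z<hi)
        if q.sum(): print(n,"orange",q.sum(),xf[q].mean(),yf[q].mean(),z[q].mean())
    # lower tote
    m=(d>0)&(abs(xf)<.11)&(abs(yf)<.085)&(V>110)&(S<40)&(z>.066)&(z<.085)
    for x in np.arange(-.09,.1,.03):
        b=m&(abs(xf-x)<.015)
        if b.sum()>5: print(n,"low",round(x*1e3),round(yf[b].min()*1e3,1),round(yf[b].max()*1e3,1))
E
```

```text
top -100 60 ymin -69.6 z 231.6 ymax -28.0 z 231.0
top -80 109 ymin -73.4 z 233.1 ymax -9.8 z 236.3
top -60 99 ymin -73.6 z 231.7 ymax 1.6 z 159.1
top -40 108 ymin -73.7 z 229.8 ymax -17.5 z 159.7
top -20 97 ymin -73.9 z 227.3 ymax 1.8 z 153.6
top 0 75 ymin -73.9 z 225.4 ymax 28.3 z 151.5
top 20 43 ymin -73.9 z 220.1 ymax -17.7 z 152.9
top 40 78 ymin -74.4 z 218.2 ymax 25.5 z 162.6
top 60 230 ymin -74.2 z 217.3 ymax 36.9 z 160.2
top 80 335 ymin -74.1 z 213.2 ymax 69.0 z 217.5
top 100 66 ymin -66.1 z 209.2 ymax 62.0 z 217.3
xmax [0.09473158 0.09577642]
top orange 15 -0.062111279729957114 -0.01887257560149186 0.07114667784223702
top orange 63 0.08750581027197452 -0.0010667970073174038 0.20865704570247187
top low -90 -72.3 -15.6
top low -60 -73.8 -64.6
top low -30 -73.4 -64.7
top low 0 -73.8 -65.0
top low 30 -73.0 -65.1
top low 60 -73.3 -60.9
top low 90 -71.2 -59.6
side -100 198 ymin -24.7 z 165.1 ymax 73.3 z 229.8
side -80 200 ymin -25.3 z 160.0 ymax 75.7 z 230.5
side -60 259 ymin -53.6 z 164.4 ymax 75.4 z 228.5
side -40 375 ymin -57.5 z 183.7 ymax 74.9 z 226.7
side -20 330 ymin -55.9 z 179.7 ymax 75.7 z 224.4
side 0 293 ymin -64.4 z 216.9 ymax 74.6 z 220.6
side 20 255 ymin -65.2 z 215.1 ymax 74.9 z 218.7
side 40 335 ymin -59.7 z 183.9 ymax 74.4 z 216.6
side 60 504 ymin -62.6 z 202.5 ymax 74.4 z 213.9
side 80 536 ymin -71.0 z 212.8 ymax 73.7 z 212.6
side 100 44 ymin -60.1 z 209.7 ymax 62.5 z 209.5
xmax [0.09053103 0.09300204]
side orange 83 -0.09234182012909953 0.0013936902117377256 0.07217191555222494
side orange 78 0.08336233446590033 0.00044708468001806767 0.20818990506274
side low -90 -70.4 75.0
side low -60 -72.0 75.3
side low -30 65.9 75.7
side low 0 66.0 74.9
side low 30 65.6 74.8
side low 60 45.4 74.7
side low 90 31.5 74.8
```

Request:
jog_arm:
  targets:
    - [0, 0, 0, 2.5, 0, 0.3, 0]
    - [0, 0, 0, 2.5, 0, 0.3, 0]
    - [0, 0, 0, 1.5, -0.1, 0.1, 0]
    - [0, 0, 0, 0, 0, 0, 0]
    - [0, 0, 0, 0, 0, 0, 0]

```text
time: 13.78
position: [0.5089, 0.1057, 0.1683]
tool_rot: [-0.136, 1.67, 0.124]
ft_force: [-0.1, -0.8, -2.6]
grip_width: 0.086
```

```bash
cat >> h.py <<'E'
F0=np.array([.600,.120]);_a=np.radians(9.6);UX=np.array([np.cos(_a),np.sin(_a)]);UY=np.array([-UX[1],UX[0]])
def fr():
    s,M,p=st(); print("TCP in full frame mm",((p[:2]-F0)@UX*1e3).round(1),((p[:2]-F0)@UY*1e3).round(1),round(p[2]*1e3,1),"pitch",round(float(np.degrees(np.arcsin(-M[2,2]))),2),"roll",round(float(np.degrees(np.arcsin(M[2,1]))),2))
E
python3 -c "
from h import *
fr()"
```

```text
t 13.78 p [0.5089 0.1057 0.1683] x [-0.101 -0.016 -0.995] zyaw 9.37 rel -2.4 q [-52.7  11.8  43.3 103.7  -8.4  73.8   2.6] F [-0.1  -0.76 -2.57] T [-0.1   0.1  -0.03] g 7.5
TCP in full frame mm -92.3 1.1 168.3 pitch 5.89 roll 0.03
```

Request:
jog_arm:
  targets:
    - [0, 0, 0, 0.3, 0, 0, 0]
    - [0, 0, 0, 0.3, 0, 0, 0]
    - [0, 0, 0, 0.2, 0, 0, 0]
    - [0, 0, 0, 0, 0, 0, 0]

```text
time: 14.28
position: [0.5072, 0.1054, 0.159]
tool_rot: [-0.137, 1.672, 0.123]
ft_force: [-0.5, -0.1, -2.9]
grip_width: 0.087
```

```bash
python3 -c "
from h import *
fr()"
```

```text
t 14.28 p [0.5072 0.1054 0.159 ] x [-0.103 -0.017 -0.994] zyaw 9.38 rel -2.4 q [-52.6  12.2  43.2 104.4  -8.7  72.9   2.8] F [-0.47 -0.1  -2.87] T [-0.1   0.12 -0.  ] g 7.6
TCP in full frame mm -93.9 1.1 159.0 pitch 6.01 roll -0.0
```

No contact yet; continue in smaller steps.

Request:
jog_arm:
  targets:
    - [0, 0, 0, 0.15, 0, 0, 0]
    - [0, 0, 0, 0.15, 0, 0, 0]
    - [0, 0, 0, 0, 0, 0, 0]

```text
time: 14.65
position: [0.5071, 0.1054, 0.1564]
tool_rot: [-0.137, 1.671, 0.124]
ft_force: [-2.3, 0.7, -0.3]
grip_width: 0.087
```

```bash
python3 -c "
from h import *
fr()"
```

```text
t 14.65 p [0.5071 0.1054 0.1564] x [-0.103 -0.017 -0.995] zyaw 9.37 rel -2.4 q [-52.6  12.3  43.2 104.6  -8.9  72.6   2.9] F [-2.26  0.74 -0.27] T [-0.15  0.2  -0.04] g 7.6
TCP in full frame mm -94.1 1.1 156.4 pitch 5.99 roll 0.01
```

Request:
jog_arm:
  targets:
    - [0, 0, 0, 0, 0, 0.3, 0]
    - [0, 0, 0, 0, 0, 0.3, 0]
    - [0, 0, 0, 0, 0, 0, 0]

```text
time: 15.02
position: [0.5136, 0.1065, 0.1557]
tool_rot: [-0.137, 1.67, 0.123]
ft_force: [0.0, 0.7, -0.1]
grip_width: 0.088
```

```bash
python3 -c "
from h import *
fr()"
```

```text
t 15.03 p [0.5136 0.1065 0.1557] x [-0.102 -0.017 -0.995] zyaw 9.37 rel -2.3 q [-52.1  13.3  43.2 103.8  -9.5  72.6   3.4] F [ 0.    0.67 -0.12] T [-0.03 -0.12  0.02] g 7.6
TCP in full frame mm -87.5 1.1 155.7 pitch 5.93 roll -0.01
```

Request:
jog_arm:
  targets:
    - [0, 0, 0, 0, 0, 0.2, 0]
    - [0, 0, 0, 0, 0, 0.2, 0]
    - [0, 0, 0, 0, 0, 0, 0]

```text
time: 15.4
position: [0.5164, 0.1068, 0.1551]
tool_rot: [-0.137, 1.672, 0.123]
ft_force: [-3.9, -1.5, 3.3]
grip_width: 0.084
```

```bash
python3 -c "
from h import *
fr()"
```

```text
t 15.4 p [0.5164 0.1068 0.1551] x [-0.104 -0.017 -0.994] zyaw 9.37 rel -2.3 q [-51.8  13.9  43.1 103.3  -9.9  72.8   3.8] F [-3.92 -1.5   3.28] T [-0.2   0.5   0.02] g 7.3
TCP in full frame mm -84.6 0.9 155.1 pitch 6.06 roll -0.01
```

Request:
jog_arm:
  targets:
    - [0, 0, 0, -0.08, 0, 0.2, 0]
    - [0, 0, 0, 0, 0, 0, 0]

```text
time: 15.65
position: [0.5171, 0.1068, 0.1555]
tool_rot: [-0.137, 1.676, 0.123]
ft_force: [-7.6, -0.5, 5.1]
grip_width: 0.086
```

```bash
python3 -c "
from h import *
fr()"
```

```text
t 15.65 p [0.5171 0.1068 0.1555] x [-0.108 -0.018 -0.994] zyaw 9.37 rel -2.3 q [-51.7  14.2  43.1 103.1 -10.   73.1   3.9] F [-7.62 -0.5   5.09] T [-0.45  1.41  0.06] g 7.5
TCP in full frame mm -84.0 0.9 155.5 pitch 6.26 roll 0.0
```

```bash
cat >> h.py <<'E'
def look(k):
    for n in ('top','side'):
        im,d=get_image(n); np.savez(f'{n}{k}.npz',im=im,d=d); cv2.imwrite(f'pics/{n}{k}.png',cv2.resize(im[140:250,120:240] if n=='top' else im[200:320,140:290],None,fx=5,fy=5,interpolation=cv2.INTER_CUBIC)[...,::-1])
        P=cloud(n,d);hsv=cv2.cvtColor(im,cv2.COLOR_RGB2HSV);H,S,V=[hsv[...,i].astype(int) for i in range(3)]
        xf=(P[...,:2]-F0)@UX*1e3;yf=(P[...,:2]-F0)@UY*1e3;z=P[...,2]*1e3
        base=(d>0)&(abs(xf)<150)&(abs(yf)<95)&(V>110)&(S<40)
        up=base&(z>100)&(z<190); lo=base&(z>67)&(z<80)
        def env(m,nm):
            ed=[]
            for x in (-80,-50,-20,10,40,70):
                b=m&(abs(xf-x)<12)
                if b.sum()>5:
                    Y=yf[b];Z=z[b]; ed.append((x,round(Y.min(),1),round(Z[Y<Y.min()+6].max(),1),round(Y.max(),1),round(Z[Y>Y.max()-6].max(),1)))
            print(n,nm,"x ymin zmin ymax zmax",*ed, "xrange",np.percentile(xf[m],[.3,99.7]).round(1))
        env(up,"UP");env(lo,"LOW")
        o=(d>0)&(H>5)&(H<20)&(S>150)&(V>150)&(abs(xf)<150)&(abs(yf)<90)
        b=(d>0)&(H>100)&(H<128)&(S>120)&(abs(xf)<150)&(abs(yf)<90)
        for nm,m in(("or",o),("bl",b)):
            for l,h in((40,95),(105,260)):
                q=m&(z>l)&(z<h)
                if q.sum()>5: print(n,nm,q.sum(),xf[q].mean().round(1),yf[q].mean().round(1),z[q].mean().round(1),z[q].max().round(1))
E
python3 -c "
from h import *
look(4)"
```

```text
top UP x ymin zmin ymax zmax (-80, np.float64(-74.1), np.float64(153.7), np.float64(-11.4), np.float64(133.1)) (-50, np.float64(-74.1), np.float64(154.7), np.float64(-37.2), np.float64(139.5)) (-20, np.float64(-74.1), np.float64(154.3), np.float64(-58.9), np.float64(126.1)) (10, np.float64(-74.2), np.float64(147.7), np.float64(-62.7), np.float64(146.9)) (40, np.float64(-74.5), np.float64(144.5), np.float64(-62.7), np.float64(145.8)) (70, np.float64(-74.7), np.float64(141.4), np.float64(64.6), np.float64(136.3)) xrange [-89.5 105.3]
top LOW x ymin zmin ymax zmax (-80, np.float64(-72.8), np.float64(77.9), np.float64(-18.6), np.float64(76.4)) (-50, np.float64(-73.1), np.float64(78.6), np.float64(-0.5), np.float64(76.2)) (-20, np.float64(-73.3), np.float64(78.0), np.float64(-1.2), np.float64(74.5)) (10, np.float64(-73.3), np.float64(79.6), np.float64(26.0), np.float64(75.8)) (40, np.float64(-73.8), np.float64(77.8), np.float64(-15.0), np.float64(76.7)) (70, np.float64(-73.3), np.float64(78.2), np.float64(29.4), np.float64(78.4)) xrange [-94.4  85.7]
top or 56 97.0 -1.0 134.0 142.1
side U
[... 446 characters left out ...]
4), np.float64(137.3), np.float64(74.7), np.float64(140.7)) xrange [-92.4 101.9]
side LOW x ymin zmin ymax zmax (-80, np.float64(-69.1), np.float64(75.1), np.float64(74.4), np.float64(76.2)) (-50, np.float64(-53.4), np.float64(77.9), np.float64(75.6), np.float64(76.4)) (-20, np.float64(-54.5), np.float64(78.9), np.float64(74.7), np.float64(76.6)) (10, np.float64(-54.5), np.float64(78.8), np.float64(75.2), np.float64(76.2)) (40, np.float64(-55.2), np.float64(79.8), np.float64(75.4), np.float64(76.6)) (70, np.float64(-56.5), np.float64(79.8), np.float64(74.7), np.float64(75.7)) xrange [-97.6  93.3]
side or 77 -92.8 1.9 72.4 77.9
side or 70 93.0 0.3 133.2 137.0
side bl 58 -87.7 14.7 150.2 166.3
```

View pics/side4.png

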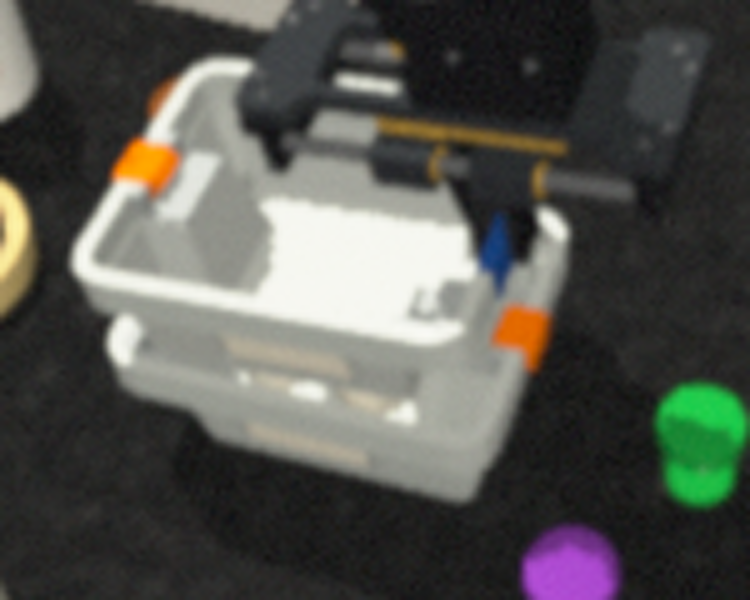

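View pics/top4.png

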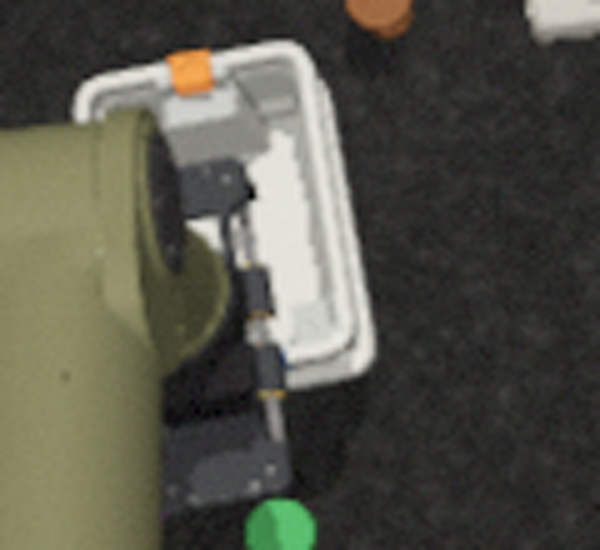

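The measurements (TCP geometry gives the foot at about 82 mm, the front rim in the images about 80) show the foot at the stop (81), past the lips, on the seat. I'll release, then press the blue band with closed fingers.

Request:
jog_arm:
  targets:
    - [0, 0, 0, 0, 0, 0, 1.5]
    - [0, 0, 0, 0, 0, 0, 3]
    - [0, 0, 0, 0, 0, 0, 4]
    - [0, 0, 0, 0, 0, 0, 4]
    - [0, 0, 0, 0, 0, 0, 4]
  squeeze: 20

```text
time: 16.38
position: [0.5191, 0.1074, 0.1558]
tool_rot: [-0.137, 1.671, 0.123]
ft_force: [0.1, 0.5, 1.3]
grip_width: 0.446
```

```bash
python3 -c "
from h import *
fr()"
```

```text
t 16.38 p [0.5191 0.1074 0.1558] x [-0.102 -0.017 -0.995] zyaw 9.38 rel -2.3 q [-51.7  14.2  43.1 103.  -10.   72.9   3.9] F [0.09 0.5  1.25] T [-0.05 -0.06 -0.03] g 38.8
TCP in full frame mm -81.9 1.1 155.8 pitch 5.96 roll 0.0
```

Request:
jog_arm:
  targets:
    - [0, 0, 0, -2, 0, -0.2, 4]
    - [0, 0, 0, -3, 0, -0.3, 4]
    - [0, -6, 0, 0, 0, 0, 0]
    - [0, 0, 0, 0, 0, 0, 0]
    - [0, 0, 0, 0, 0, 0, 0]
    - [0, 0, 0, 0, 0, 0, 0]
    - [0, 0, 0, 0, 0, 0, 0]
    - [0, 0, 0, 0, 0, 0, 0]

```text
time: 17.38
position: [0.5192, 0.1073, 0.2057]
tool_rot: [-0.129, 1.567, 0.128]
ft_force: [0.4, -0.0, 0.3]
grip_width: 0.006
```

```bash
python3 -c "
from h import *
fr();look(5)"
```

```text
t 17.38 p [0.5192 0.1073 0.2057] x [-0.    -0.001 -1.   ] zyaw 9.36 rel -2.3 q [-55.5   5.5  43.7 104.3  -3.9  71.8  -1.3] F [ 0.43 -0.05  0.26] T [-0.05  0.05 -0.06] g 0.5
TCP in full frame mm -81.8 0.9 205.7 pitch 0.03 roll -0.04
top UP x ymin zmin ymax zmax (-80, np.float64(-74.1), np.float64(150.8), np.float64(-24.6), np.float64(152.2)) (-50, np.float64(-74.4), np.float64(152.6), np.float64(-38.5), np.float64(138.2)) (-20, np.float64(-74.6), np.float64(147.8), np.float64(-59.4), np.float64(132.1)) (10, np.float64(-74.4), np.float64(151.1), np.float64(-63.0), np.float64(144.1)) (40, np.float64(-74.2), np.float64(144.8), np.float64(-63.3), np.float64(141.9)) (70, np.float64(-75.1), np.float64(148.1), np.float64(69.6), np.float64(144.6)) xrange [-91.2 103.8]
top LOW x ymin zmin ymax zmax (-80, np.float64(-73.6), np.float64(77.9), np.float64(-12.6), np.float64(77.4)) (-50, np.float64(-73.5), np.float64(76.2), np.float64(8.2), np.float64(78.5)) (-20, np.float64(-73.5), np.float64(78.3), np.float64(22.8), np.float64(77.1)) (10, np.float64(-73.3), np.float64(76.0), np.float64(43.5), np.
[... 709 characters left out ...]
.8), np.float64(139.9), np.float64(73.9), np.float64(138.9)) xrange [-93.9 100.1]
side LOW x ymin zmin ymax zmax (-80, np.float64(-68.7), np.float64(75.4), np.float64(75.3), np.float64(77.8)) (-50, np.float64(-52.7), np.float64(78.8), np.float64(74.4), np.float64(75.9)) (-20, np.float64(-55.0), np.float64(79.4), np.float64(75.0), np.float64(76.3)) (10, np.float64(-55.7), np.float64(79.5), np.float64(75.2), np.float64(77.1)) (40, np.float64(-54.9), np.float64(80.0), np.float64(75.4), np.float64(76.8)) (70, np.float64(-56.3), np.float64(79.9), np.float64(74.7), np.float64(76.0)) xrange [-97.4  92.5]
side or 77 -93.3 1.3 72.3 76.3
side or 65 91.6 0.4 133.6 136.9
side bl 99 -90.9 0.3 145.7 151.1
```

View pics/side5.png

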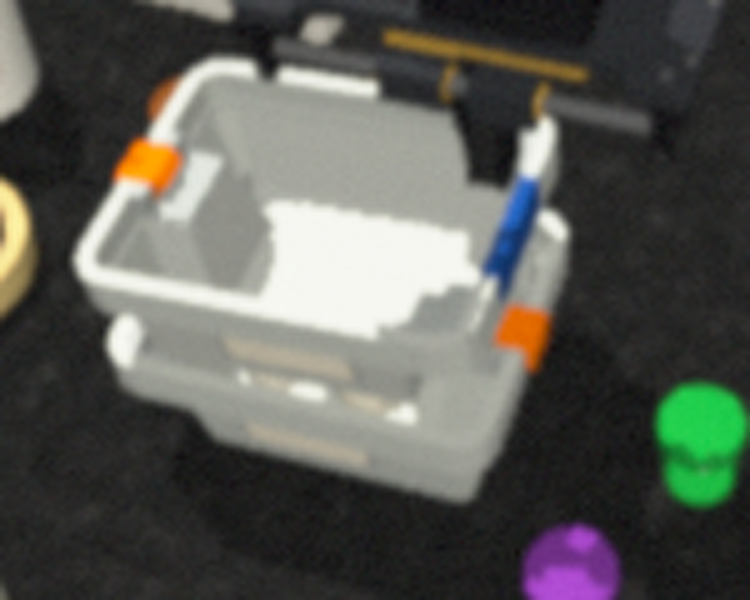

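Request:
jog_arm:
  targets:
    - [0, 0, 0, 1.5, -0.1, -0.8, 0]
    - [0, 0, 0, 1.5, 0, 0, 0]
    - [0, 0, 0, 0.3, 0, 0, 0]
    - [0, 0, 0, 0, 0, 0, 0]

```text
time: 17.98
position: [0.5112, 0.105, 0.1726]
tool_rot: [-0.129, 1.568, 0.128]
ft_force: [0.6, -0.1, 0.5]
grip_width: 0.006
```

```bash
python3 -c "
from h import *
fr()"
```

```text
t 17.98 p [0.5112 0.105  0.1726] x [-0.001 -0.    -1.   ] zyaw 9.37 rel -2.2 q [-55.3   6.1  43.7 107.7  -4.5  67.9  -0.8] F [ 0.55 -0.08  0.49] T [-0.06  0.03 -0.05] g 0.6
TCP in full frame mm -90.1 0.0 172.6 pitch 0.03 roll -0.02
```

Request:
jog_arm:
  targets:
    - [0, 0, 0, 0.2, 0, 0, 0]
    - [0, 0, 0, 0.2, 0, 0, 0]
    - [0, 0, 0, 0.2, 0, 0, 0]
    - [0, 0, 0, 0, 0, 0, 0]

```text
time: 18.48
position: [0.5115, 0.105, 0.1676]
tool_rot: [-0.128, 1.567, 0.129]
ft_force: [-1.2, -0.8, 4.2]
grip_width: 0.007
```

```bash
python3 -c "
from h import *
fr()"
```

```text
t 18.48 p [0.5115 0.105  0.1676] x [ 0.  0. -1.] zyaw 9.37 rel -2.2 q [-55.2   6.5  43.7 108.1  -4.9  67.3  -0.5] F [-1.16 -0.84  4.22] T [-0.25  0.42  0.  ] g 0.6
TCP in full frame mm -89.8 -0.0 167.6 pitch -0.01 roll 0.02
```

Contact at 4 N. Press on in small steps.

Request:
jog_arm:
  targets:
    - [0, 0, 0, 0.15, 0, 0, 0]
    - [0, 0, 0, 0.15, 0, 0, 0]
    - [0, 0, 0, 0, 0, 0, 0]

```text
time: 18.85
position: [0.5105, 0.1048, 0.1645]
tool_rot: [-0.128, 1.569, 0.129]
ft_force: [-5.6, -1.5, 7.6]
grip_width: 0.003
```

```bash
python3 -c "
from h import *
fr()"
```

```text
t 18.85 p [0.5105 0.1048 0.1645] x [-0.002  0.    -1.   ] zyaw 9.36 rel -2.2 q [-55.2   6.7  43.7 108.3  -5.   67.1  -0.4] F [-5.6  -1.54  7.55] T [-0.45  1.23 -0.03] g 0.3
TCP in full frame mm -90.7 -0.1 164.5 pitch 0.13 roll 0.02
```

Request:
jog_arm:
  targets:
    - [0, 0, 0, 0.15, 0, -0.08, 0]
    - [0, 0, 0, 0.15, 0, -0.08, 0]
    - [0, 0, 0, 0, 0, 0, 0]

```text
time: 19.23
position: [0.5096, 0.1049, 0.1606]
tool_rot: [-0.129, 1.567, 0.129]
ft_force: [-0.5, -0.0, 0.2]
grip_width: -0.0
```

```bash
python3 -c "
from h import *
fr()"
```

```text
t 19.23 p [0.5096 0.1049 0.1606] x [-0. -0. -1.] zyaw 9.38 rel -2.2 q [-55.2   6.7  43.6 108.8  -5.   66.5  -0.4] F [-0.49 -0.03  0.23] T [-0.07 -0.   -0.02] g -0.0
TCP in full frame mm -91.7 0.2 160.6 pitch 0.01 roll -0.0
```

The force dropped from 8 to 0 N: the catch seems to have snapped over. I'll follow down to confirm seating.

Request:
jog_arm:
  targets:
    - [0, 0, 0, 0.2, 0, -0.05, 0]
    - [0, 0, 0, 0.15, 0, 0, 0]
    - [0, 0, 0, 0, 0, 0, 0]

```text
time: 19.6
position: [0.5092, 0.1047, 0.1573]
tool_rot: [-0.129, 1.567, 0.128]
ft_force: [-0.0, 0.4, 0.2]
grip_width: 0.005
```

```bash
python3 -c "
from h import *
fr()"
```

```text
t 19.6 p [0.5092 0.1047 0.1573] x [-0. -0. -1.] zyaw 9.37 rel -2.2 q [-55.1   6.8  43.6 109.   -5.1  66.1  -0.3] F [-0.04  0.43  0.25] T [-0.14 -0.    0.02] g 0.4
TCP in full frame mm -92.1 0.0 157.3 pitch 0.01 roll -0.01
```

Request:
jog_arm:
  targets:
    - [0, 0, 0, 0.15, 0, 0, 0]
    - [0, 0, 0, 0.15, 0, 0, 0]
    - [0, 0, 0, 0, 0, 0, 0]

```text
time: 19.98
position: [0.5095, 0.1048, 0.1564]
tool_rot: [-0.127, 1.567, 0.129]
ft_force: [-6.6, -1.1, 13.4]
grip_width: 0.002
```

```bash
python3 -c "
from h import *
fr()"
```

```text
t 19.98 p [0.5095 0.1048 0.1564] x [-0.     0.001 -1.   ] zyaw 9.37 rel -2.3 q [-5.510e+01  6.900e+00  4.360e+01  1.091e+02 -5.300e+00  6.600e+01
 -1.000e-01] F [-6.62 -1.08 13.39] T [-0.33  1.25 -0.05] g 0.2
TCP in full frame mm -91.8 0.1 156.4 pitch 0.01 roll 0.07
```

Firm stop at band height 137.4 mm (137 expected). Back off and look.

Request:
jog_arm:
  targets:
    - [0, 0, 0, -1, 0, 0, 0]
    - [0, 0, 0, -4, 0, 0, 0]
    - [0, 0, 0, -5, 0, 0, 0]
    - [0, 0, 0, -3, 0, -6, 0]
    - [0, 0, 0, 0, -6, 0, 0]
    - [0, 0, 0, 0, -6, 0, 0]
    - [0, 0, 0, 0, -6, 0, 0]
    - [0, 0, 0, 0, -6, 0, 0]
    - [0, 0, 0, 0, 0, 0, 0]

```text
time: 21.1
position: [0.4926, -0.1475, 0.2831]
tool_rot: [-0.122, 1.567, 0.118]
ft_force: [0.5, 0.4, -0.3]
grip_width: 0.009
```

```bash
python3 -c "
from h import *
fr();look(6)"
```

```text
t 21.1 p [ 0.4926 -0.1475  0.2831] x [ 0.001 -0.003 -1.   ] zyaw 8.76 rel 25.4 q [-50.7  -2.1  63.8 100.3   2.   80.5  21.6] F [ 0.5   0.45 -0.29] T [-0.03  0.01 -0.01] g 0.8
TCP in full frame mm -150.5 -245.8 283.1 pitch -0.04 roll -0.17
top UP x ymin zmin ymax zmax (-80, np.float64(-74.4), np.float64(142.3), np.float64(69.3), np.float64(139.7)) (-50, np.float64(-75.3), np.float64(142.8), np.float64(69.6), np.float64(143.8)) (-20, np.float64(-74.7), np.float64(141.0), np.float64(69.8), np.float64(141.0)) (10, np.float64(-74.3), np.float64(141.6), np.float64(70.1), np.float64(140.7)) (40, np.float64(-74.8), np.float64(140.1), np.float64(69.0), np.float64(143.5)) (70, np.float64(-74.7), np.float64(143.1), np.float64(69.8), np.float64(140.4)) xrange [-95.1  98.3]
top LOW x ymin zmin ymax zmax (-80, np.float64(-72.5), np.float64(79.0), np.float64(57.1), np.float64(77.2)) (-50, np.float64(-73.1), np.float64(77.0), np.float64(54.3), np.float64(78.8)) (-20, np.float64(-73.3), np.float64(77.4), np.float64(54.6), np.float64(78.8)) (10, np.float64(-73.5), np.float64(79.5), np.float64(52.6), n
[... 743 characters left out ...]
1), np.float64(137.8), np.float64(73.7), np.float64(138.4)) xrange [-98.2  95.4]
side LOW x ymin zmin ymax zmax (-80, np.float64(-65.9), np.float64(74.4), np.float64(74.2), np.float64(76.3)) (-50, np.float64(-55.8), np.float64(79.1), np.float64(74.4), np.float64(76.7)) (-20, np.float64(-56.5), np.float64(79.9), np.float64(75.1), np.float64(75.9)) (10, np.float64(-56.7), np.float64(79.6), np.float64(75.2), np.float64(76.4)) (40, np.float64(-55.8), np.float64(79.6), np.float64(75.1), np.float64(76.1)) (70, np.float64(-55.9), np.float64(79.5), np.float64(74.5), np.float64(75.5)) xrange [-97.7  94.5]
side or 58 -95.9 1.8 72.2 76.6
side or 67 87.2 0.1 134.6 139.0
side bl 85 -95.3 -0.3 133.7 138.9
```

View pics/side6.png

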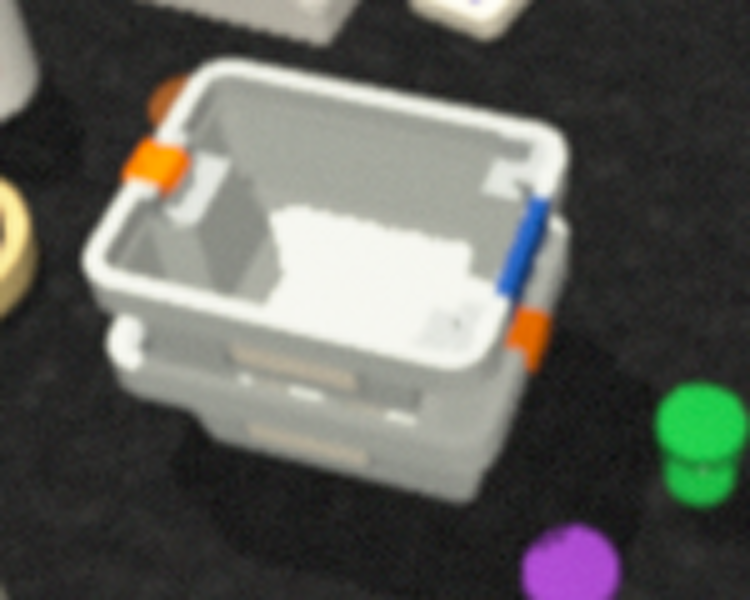

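View pics/top6.png

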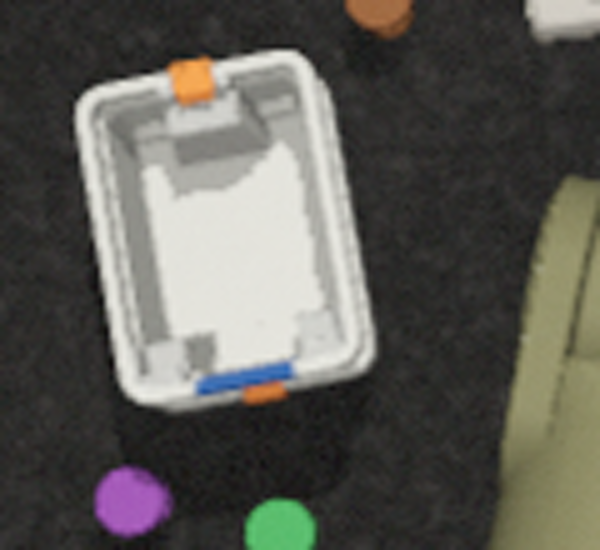

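```bash
python3 - <<'E'
from h import *
for k in(0,3,5,6):
    f=np.load(f"side{k}.npz");im,d=f["im"],f["d"];P=cloud("side",d)
    hsv=cv2.cvtColor(im,cv2.COLOR_RGB2HSV);H,S,V=[hsv[...,i].astype(int) for i in range(3)]
    v,u=np.mgrid[:384,:512]
    o=(H>3)&(H<20)&(S>150)&(V>120)&(P[...,2]<.095)&(P[...,1]>.05)&(P[...,0]<.56)&(d>0)&(u>225)&(u<260)
    xf=(P[...,:2]-F0)@UX*1e3
    print(k,o.sum(),"u",u[o].min(),u[o].max(),"v",v[o].min(),v[o].max(),"xf pct",np.percentile(xf[o],[2,10,50]).round(1))
for k in (0,6):
    f=np.load(f"top{k}.npz") ;im=f["im"];hsv=cv2.cvtColor(im,cv2.COLOR_RGB2HSV).astype(int)
    o=(hsv[...,0]>3)&(hsv[...,0]<20)&(hsv[...,1]>150)&(hsv[...,2]>120);o[:205]=0;o[230:]=0;o[:,:150]=0;o[:,195:]=0
    print("top",k,o.sum(),"rows",np.where(o)[0].min(),np.where(o)[0].max())
a=np.load("top0.npz")["im"].astype(int);b=np.load("top6.npz")["im"].astype(int)
df=(abs(a-b).sum(-1)>90).astype(np.uint8); k,l,s,c=cv2.connectedComponentsWithStats(df)
print("changed:",[tuple(x) for x in s[1:] if x[4]>8])
E
```

```text
0 61 u 239 249 v 261 273 xf pct [-101.6 -101.2  -97.2]
3 90 u 238 249 v 261 273 xf pct [-101.7 -101.4  -93.9]
5 84 u 239 249 v 261 273 xf pct [-101.6 -101.2  -94.8]
6 64 u 242 249 v 262 273 xf pct [-101.6 -101.2  -96.9]
top 0 52 rows 213 220
top 6 22 rows 217 220
changed: [(np.int32(135), np.int32(150), np.int32(58), np.int32(72), np.int32(1970)), (np.int32(161), np.int32(169), np.int32(12), np.int32(3), np.int32(16)), (np.int32(206), np.int32(174), np.int32(105), np.int32(153), np.int32(8808)), (np.int32(146), np.int32(233), np.int32(5), np.int32(4), np.int32(11)), (np.int32(195), np.int32(329), np.int32(52), np.int32(49), np.int32(1039)), (np.int32(193), np.int32(357), np.int32(39), np.int32(27), np.int32(821))]
```

The catch's outer edge is where it was at the start (-101.6 mm), the upper tote is level, and nothing else has moved. Handing in.

```bash
python3 -c "
from bench import *
print(close_job())"
```

```text
the job is handed in; nothing more can be done
None
```

The empty tote is stacked half-turned on the filled one and, as far as my checks show, locked. I handed the job in at about 21 s of the 61 s allowed; no verdict is reported.

**What I did:**
- I pinched the empty tote by its blue band, lifted it and gave it half a turn.
- I lowered it nose down and slid the leading foot under the lips to the stop, with a push of about 8 N.
- I released it and pressed the blue end down with closed fingers. The force peaked at about 8 N and then dropped to 0, which I took as the catch snapping over. A confirming push of 13 N met a firm stop with the band top at 137.4 mm, where 137 was expected.

**Last checks:**

| Check | Result |
|---|---|
| Upper rim height | 138 mm at both ends in the side view (level); 140–144 mm in the noisier top view, whose lower rim also read about 3 mm high |
| Position on the filled tote | centre about +0.6 mm along and within 1 mm across, by the two views after bias correction |
| Catch | outer edge where it was at the start, so it is back home |
| Filled tote and bystanders | no visible shift of the filled tote; no change at the bystanders in the top view, apart from a spot under the parked arm that it hides |

**Not confirmed:**
- **Centring:** the two views disagreed by about 3 mm along x before correction, from calibration error, so the position along is the least certain figure.
- **Pots and vial:** they are now hidden by the upper tote, so I could not see whether they stand upright. No contact showed in the force readings.

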